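Open and hold the shielded vial well with its lever

TASK

Open the shielded vial well: push the red safety bolt all the way in so that its red stop block is out from under the lever, then press the blue paddle down until the lever rests on its black rubber stop, which raises the heavy steel flap. Keep pressing: the program finishes while it still holds the paddle down and the flap open. Nothing needs to be gripped; leave the flap itself untouched, and do not shift or pick up the bottle, the jar or the tube rack.

Things in the scene. Friction and masses are not known exactly. Their poses are not given: they have to be found in the camera images.
- well: Fixed apparatus. Origin on the bench surface below the lever; x runs along the lever from paddle to flap, y left, z up. In mm: base plate x -55 to 345, 190 wide; bolt's guide block at x 0, 44 x 120, top 59; pivot pin along y at x 100, z 100, between grey cheeks 118 high, 52 over their outsides; white vial box x 200 to 312, 160 wide, 87 high, under the flap.
- bolt (a joint): Travel of the red safety bolt, m. 0 = fully out, its stop block (24 x 26 mm, top 112 mm above the bench) under the lever and barring it; starts at 0 to 0.008. Grows as it is pushed along the well's -y; 0.045 = fully in, at its stop. Friction about 2 N, no spring: stays where left. The block is clear of the lever from about 0.025.
- bolt_push (a point): Centre of the outer (+y) face of the bolt's red upright push plate, 44 mm wide (along the well's x), 58 mm high, 12 mm thick (top 106, bottom 48, this point 88 mm above the bench). At x 0, y 106 mm in the well's frame with the bolt at 0. Push along the well's -y; the space on its +y side is free.
- lever (a joint): Lever angle, rad. 0 = at rest, long end rising 0.25 above level towards the paddle; grows as the paddle is pressed; 0.25 = level. It meets its stop, a black rubber buffer (20 mm wide, under the bar at x -36 mm), at about 0.43, which yields to 0.53. Barred after about 0.05 with the bolt out. Takes about 6 to 12 N at the paddle; on the buffer about 1.5 N more per mm. Let go, it swings up.
- paddle (a point): Centre of the upper face of the blue paddle (60 mm along the lever x 90 wide x 8 thick) on the long end of the lever bar, 20 mm wide. With e = 0.25 - lever angle, it is in the well's frame at x = 100 - 200 cos e + 15 sin e, y = 0, z = 100 + 200 sin e + 15 cos e (mm): 164 mm above the bench at rest, 79 mm at the stop.
- bottle: Bystander: glass bottle with blue cap and paper label, 60 mm diameter, 135 mm high, loose; origin under its centre.
- jar: Bystander: amber glass jar with blue cap, 56 mm diameter, 85 mm high, loose; origin under its centre.
- rack: Bystander: blue tube rack 130 x 75 x 30 mm with small capped tubes up to 56 mm high, loose; origin under its centre, long side along its x.
- flap: Heavy steel flap on the vial box, 142 x 164 x 25 mm, about 4.6 kg, two yellow stripes on top; hinged along y at its far edge. Origin at the middle of the lower near edge: x 172, y 0, z 87 mm in the well's frame when shut; its z axis is upright when shut and leans as it opens. The lever's short end lifts it to about 0.26 rad or more. Falls shut when the lever is let go. Not to be touched by the robot.

How it is judged:
By the outcome, as a careful person would: the job done as asked, in the order asked, and still so for the second after the job is handed in, while the arm keeps its last pose, push and grip.
It also fails if it takes over 38 s, if anything falls off the work surface, if the arm or the gripper's body presses on something with over 40 N, if the wrist force passes 120 N, or if a joint passes its speed limit or range.

ROBOT

A 6-joint arm with a two-finger parallel gripper is mounted at the origin on the work surface. World frame = base frame: x ahead of the robot, y to its left, z up, the work surface at z = 0. Lengths are in mm, angles in degrees, forces in N, time in s.
With the tool pointing down it reaches from about 275 to 850 mm from the base axis. Payload 5.2 kg.
Tool frame: the origin (TCP) lies midway between the tips of the shut fingers; the grasp point (between the pads) lies 19 mm behind it; z points along the fingers, y is the direction in which the jaws open and shut (so a half turn about z gives the same grasp; the last joint's range is limited). The gripper opens to 85 mm and grips with 20 to 120 N. Pads are 22 mm wide; open, the fingers measure 114 mm over their backs; the gripper's body (76 mm by 85 mm) begins 54 mm behind the grasp point. The pads swing forward as they close: fully open they stand 13 mm farther back than shut.
Start: joints at [64.641, 14.817, 87.949, -0, 77.235, -11.62], TCP at [130.607, 534.272, 231.31] pointing down, gripper open.
Joint ranges: [-179.93, 179.93], [-52.35, 119.4], [10.71, 147.94], [-69.91, 249.91], [12.55, 155.21], [-178.61, 178.61]. Speed limits (degrees/s): [147.25, 147.25, 180, 180, 180, 180].

INTERFACE

Orientations are given as [roll, pitch, yaw] about the fixed x, y, z axes, in that order (R = Rz(yaw) Ry(pitch) Rx(roll)).
In Python, from workcell import env gives the robot as it stands.
- The arm moves only by the tool move_arm, never from a script. Its argument "increments" is a list that holds one entry, the list of rows, each a list of 5 numbers: the opening in per cent of the stroke, from 0 (shut) to 100 (fully open), then the shift along the tool's x, y, z in mm, then the turn about the tool's z in rad. In form: [[[jaw, x, y, z, turn], ...]]. A call has 1 to 12 rows; each row is the pose to reach, as a shift and turn from the pose commanded when the call began, along the tool's axes at that moment; what a row does not reach only later rows make up. A row lasts 1/10 s, in which the tool goes at most 50 mm and 8.59 degrees, less where a joint would pass 70% of its speed; a pose out of reach is approached as far as the arm can. A call with a gripper value outside its range is refused whole. The fingers move at their own pace and stop on an object; "force" is the grip in N (left out, the last holds). Time passes only in rows, so rows that repeat a pose let the fingers close. It gives the time, the measured TCP pose, the force and the opening at its end, in the units of the state.
- env.read_state(): the state, without advancing time (a new reading comes with each control period).
- env.capture(name): name is "scene" or "top" or "wrist"; returns a dict with "pixels" (480x640x3 uint8, blue, green, red), "z_map" (480x640 float32, mm along the optical axis (not along the pixel's ray), 0 where there is no reading), "fx", "fy", "cx", "cy" (pixels), "position" and "orientation" of the camera in the world; the wrist camera has in their place "mount" (4x4, takes a point from camera to tool coordinates, whose origin is the TCP and whose axes are the flange's). Camera axes: x right, y down, z forward; pixel columns grow to the right and rows downward; lengths in mm; the calibration is good to about 2 mm. A picture is of the moment at which its call begins: read the wrist's pose just before it.
- env.hand_in(): hands the job in, once; it reports no verdict.
Trained networks look in a picture, given as the dict that the camera call returned (one of the last four; its "shot" number tells which), for a name from the list of things; names that differ only in an ending like _2 or _b are one class to them, and where a whole thing is asked for, a point or a joint stands for the part that bears it (a point fixed in the world has none). Each returns a list of dicts, best first, with "score" (0 to 1); they miss things now and then, are a little off and sometimes report something else, mostly with a low value. They report only what shows in the picture. A call takes as long as a camera call.
- env.find_in(label, picture): "pixel" ([row, column] in pixels, amid what is visible of it).
The state is a dict: "clock": time; "joints": joint angles; "qd": joint speeds; "joint_efforts": joint torques, N m; "position": TCP position; "ee_rot": TCP orientation; "contact_force": force on the tool from outside, world axes, zero at the start; "torque": the same for the moment, N m; "grip_width": finger opening in mm.
Only numpy, scipy, OpenCV 4.12 (cv2) and the standard library are available. Lean on these libraries where they do the work, as an engineer would, in place of code of your own. Each camera call takes 0.05 s, during which the arm holds its last target.

## Working session

There is one attempt and no reset: what is moved stays moved. The work goes in short steps, Python scripts to look and compute and a tool call to move; the robot and the scene stay as the last step left them, time stands still between calls to the robot, and variables do not carry over. Pictures are saved under pics/ and viewed, and the job is handed in when it is done.

Besides the shell and the picture viewer there is one more tool, called in YAML: its name, and indented under it one key for each argument. move_arm: Moves the arm, as the interface text tells. Its arguments: {"type":"object","properties":{"increments":{"type":"array","items":{"type":"array","items":{"type":"array","items":{"type":"number"}}}},"force":{"type":"number"}},"required":["increments"]}

```bash
ls; mkdir -p pics
cat > h.py <<'E'
import numpy as np,cv2
from scipy.spatial.transform import Rotation as R
from workcell import env
def campose(p):
    o=np.array(p["orientation"]);
    if o.shape==(3,3): return o,np.array(p["position"])
    if o.size==4: return None
    return R.from_euler('xyz',o,degrees=True).as_matrix(),np.array(p["position"])
def cloud(p):
    z=p["z_map"];v,u=np.mgrid[0:480,0:640]
    P=np.stack([(u-p["cx"])/p["fx"]*z,(v-p["cy"])/p["fy"]*z,z],-1)
    M,t=campose(p); W=P@M.T+t; W[z==0]=np.nan; return W
E
python3 - <<'E'
from h import *
print(env.read_state())
for n in("scene","top"):
    p=env.capture(n); cv2.imwrite(f"pics/{n}0.png",p["pixels"]); print(n,p["position"],p["orientation"],p["fx"],p["cx"])
    W=cloud(p); np.save(n+".npy",W)
    for l in("bolt_push","paddle","flap","well","bottle","jar","rack","lever","bolt"):
        for r in env.find_in(l,p)[:2]:
            a,b=map(int,np.round(r["pixel"])); print(l,round(r["score"],2),a,b,W[a,b].round(0))
E
```

```text
pics
{'clock': 0.0, 'joints': array([ 6.46403666e+01,  1.48593053e+01,  8.80122229e+01, -2.01450331e-03,
        7.72358865e+01, -1.16200166e+01]), 'qd': array([ 0.07212659, -0.03433508,  0.03537795,  0.02140912, -0.01078065,
       -0.01251679]), 'joint_efforts': array([ 2.37973341e-03, -4.46041632e+01, -2.90572071e+01,  1.83236176e-05,
        1.18837584e-02, -8.44310392e-06]), 'position': array([130.38473618, 533.75929928, 230.46625894]), 'ee_rot': array([-1.79894391e+02, -1.97118172e-02,  1.66260812e+02]), 'contact_force': array([ 0.58663857, -0.47739922,  0.66089516]), 'torque': array([-0.00641062, -0.00681563,  0.04263028]), 'grip_width': 85.10078301715268}
scene [1297.94220545  392.05118984  771.00856056] [-1.27213960e+02 -4.67744948e-02  1.16859705e+02] 500.9803715898728 313.7050623942156
bolt_push 0.69 252 290 [542. -50.  59.]
paddle 0.87 216 284 [526. -71. 140.]
flap 0.71 293 184 [ 796. -136.  112.]
well 0.76 296 218 [774. -73. 113.]
bottle 0.71 325 292 [755.  73.  87.]
bottle 0.22 214 286 [517. -71. 141.]
jar 0.56 242 193 [ 623. -256.   71.]
rack 0.68 217 239 [ 465. -239.   46.]
lever 0.94 213 285 [513. -76. 139.]
bolt 0.97 254 291 [550. -43.  61.]
top [ 4.51818043e+02 -7.38749072e-01  8.85912204e+02] [-1.70611430e+02 -1.09747871e-01 -9.02545913e+01] 449.6262644991759 322.12830650239874
bolt_push 0.65 262 346 [553. -47.  60.]
bolt_push 0.46 330 458 [ 428. -256.   31.]
paddle 0.66 302 373 [476. -84. 158.]
flap 0.86 137 402 [ 775. -149.  111.]
well 0.96 208 377 [ 644. -101.  109.]
bottle 0.82 171 291 [715.  53. 103.]
jar 0.66 234 466 [ 601. -264.   84.]
jar 0.24 261 342 [555. -40.  61.]
rack 0.6 328 459 [ 432. -258.   33.]
lever 0.67 300 371 [480. -81. 157.]
bolt 0.66 257 346 [562. -47.  63.]
bolt 0.41 236 466 [ 597. -264.   84.]
```

Run:
```python
import cv2,numpy as np
a=cv2.imread("pics/top0.png")[80:400,220:540];cv2.imwrite("pics/top_c.png",cv2.resize(a,None,fx=1.8,fy=1.8))
a=cv2.imread("pics/scene0.png")[160:400,130:370];cv2.imwrite("pics/scene_c.png",cv2.resize(a,None,fx=2.4,fy=2.4))
```

```text
(no output)
```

View pics/top_c.png

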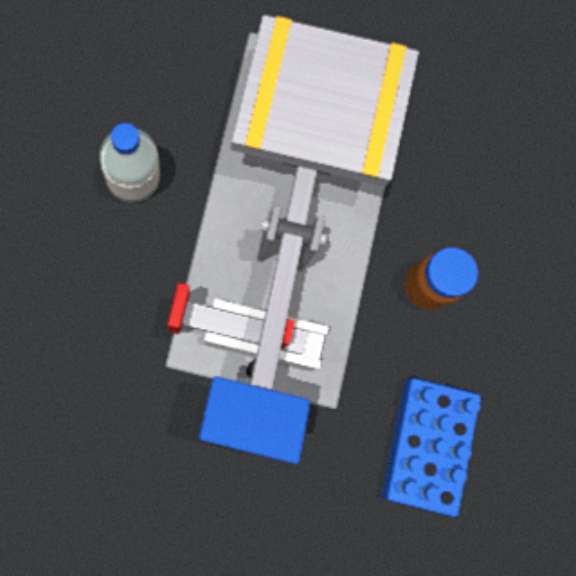

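View pics/scene_c.png

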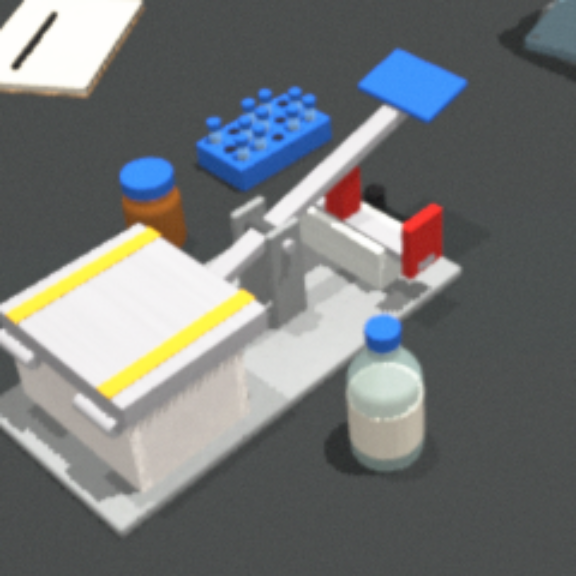

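The top crop shows the well pointing away from the robot with a yaw of about −10°. In full-image pixels, the paddle is near (row 313, col 362), the red push plate near (250, 319) and the flap near (135, 401). The bottle stands left of the well at about (170, 291), with the jar and rack on the right. Next I'll fit the well frame.

Run:
```python
from h import *
from scipy.optimize import least_squares
for n in("top","scene"):
    W=np.load(n+".npy"); im=cv2.imread(f"pics/{n}0.png"); hsv=cv2.cvtColor(im,cv2.COLOR_BGR2HSV)
    H,S,V=[hsv[...,i].astype(int) for i in range(3)]
    d=lambda c:np.linalg.norm(W[...,:2]-c,axis=-1)
    bl=(abs(H-110)<15)&(S>130)&(W[...,2]>115)&(d([470,-75])<120)
    rd=((H<8)|(H>172))&(S>140)&(W[...,2]>30)&(d([540,-70])<150)
    fl=(W[...,2]>100)&(W[...,2]<122)&(d([775,-149])<135)
    k=np.ones((3,3),np.uint8)
    for nm,m in(("paddle",bl),("red",rd),("flap",fl)):
        mm=m.astype(np.uint8)
        if nm!="red": mm=cv2.erode(mm,k)
        nn,lab,st,cen=cv2.connectedComponentsWithStats(mm)
        for i in range(1,nn):
            if st[i,4]<12: continue
            P=W[lab==i]; P=P[np.isfinite(P[:,0])]
            r=cv2.minAreaRect(P[:,:2].astype(np.float32))
            print(n,nm,st[i,4],"mean",P.mean(0).round(1),"z",P[:,2].min().round(),P[:,2].max().round(),"rect",np.round(r[0],1),np.round(r[1],1),round(r[2],1))
    m=(W[...,2]>3)&(W[...,2]<18)&(d([640,-100])<260)&(S<60)
    P=W[m]; r=cv2.minAreaRect(P[:,:2].astype(np.float32)); print(n,"base",len(P),np.median(P[:,2]),r)
```

```text
top paddle 1782 mean [459.  -64.9 163.5] z 154.0 173.0 rect [459.4 -65.1] [85.7 54. ] 75.9
top red 177 mean [568.    3.  102.9] z 59.0 109.0 rect [570.2   2.3] [11.6 44.1] 76.1
top red 60 mean [ 542.9 -102.5  110.5] z 83.0 114.0 rect [ 543.2 -102.8] [ 7.5 23.6] 76.8
top flap 6208 mean [ 779.5 -147.1  111.5] z 104.0 117.0 rect [ 781.9 -147.3] [159.6 141.3] 75.8
top flap 12 mean [659.4 -93.  117. ] z 116.0 119.0 rect [659.8 -92.8] [3.7 7.7] 87.6
top flap 108 mean [ 654.1 -118.9  107. ] z 100.0 120.0 rect [ 654. -121.] [36.5 18.6] 67.7
top base 8886 11.179368240880308 ((652.6417236328125, -89.348388671875), (485.4272766113281, 508.6031799316406), 31.7001953125)
scene paddle 605 mean [464.1 -61.8 162.6] z 154.0 171.0 rect [464.2 -62.2] [84.8 58. ] 75.6
scene red 202 mean [552.5 -85.5  84. ] z 61.0 110.0 rect [553.4 -87.3] [19.9 31.3] 31.2
scene red 352 mean [575.2   6.6  85.2] z 48.0 108.0 rect [571.8   4.4] [14.9 45.5] 73.8
scene flap 134 mean [ 656.4 -112.6  108.6] z 100.0 119.0 rect [ 657.3 -111.4] [49.1 17.4] 69.5
scene flap 4315 mean [ 791.  -138.9  111.6] z 101.0 117.0 rect [ 785.1 -144.2] [162.7 141.7] 76.0
scene base 5045 11.388264892773236 ((650.43310546875, -92.08407592773438), (475.04132080078125, 512.2819213867188), 48.07059860229492)
```

move_arm:
  increments:
    - [[0,-25,-16,0,0],[0,-60,-40,0,0],[0,-100,-66,0,0],[0,-140,-92,0,0],[0,-180,-118,0,0],[0,-220,-144,0,0],[0,-260,-170,0,0],[0,-300,-196,0,0],[0,-340,-222,0,0],[0,-380,-248,0,0],[0,-415,-272,0,0],[0,-440,-288,0,0]]

```text
clock: 2.2
position: [491.4, 147.5, 231.4]
ee_rot: [-180.0, 0.1, 166.1]
contact_force: [0.1, 1.2, -0.6]
grip_width: -0.0
```

move_arm:
  increments:
    - [[0,-30,-20,0,0],[0,-60,-40,0,0],[0,-90,-60,0,0],[0,-113,-74,0,0],[0,-113,-74,0,0],[0,-113,-74,0,0],[0,-113,-74,0,0],[0,-113,-74,0,0]]

```text
clock: 3.0
position: [581.1, 52.3, 231.5]
ee_rot: [180.0, -0.0, 166.3]
contact_force: [-0.9, 0.5, -0.5]
grip_width: -0.0
```

move_arm:
  increments:
    - [[0,0,0,20,0],[0,0,0,50,0],[0,0,0,80,0],[0,0,0,110,0],[0,0,0,135,0],[0,0,0,150,0],[0,0,0,157,0],[0,0,0,157,0],[0,0,0,157,0]]

```text
clock: 3.9
position: [582.3, 51.6, 75.3]
ee_rot: [180.0, 0.1, 166.3]
contact_force: [0.9, -0.6, 0.0]
grip_width: -0.1
```

Run:
```python
from h import *
s=env.read_state();print(s["position"],s["contact_force"])
p=env.capture("scene");cv2.imwrite("pics/s1.png",cv2.resize(p["pixels"][140:340,190:390],None,fx=2.8,fy=2.8))
```

```text
[582.33535407  51.59929722  75.31386045] [ 0.8995315  -0.59677968  0.03366028]
```

View pics/s1.png

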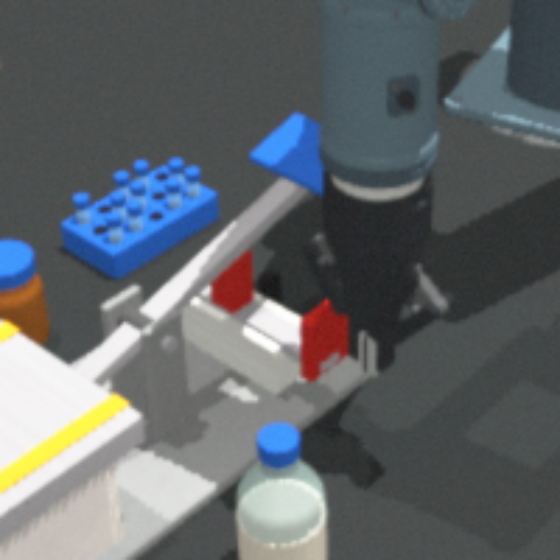

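The closed fingers stand just outside the red plate, as intended, but the linkage sticks out sideways. I'll measure how wide it is before pushing.

Run:
```python
from h import *
s=env.read_state();t=np.array(s["position"]);M=R.from_euler('xyz',s["ee_rot"],degrees=True).as_matrix()
for n in("scene","top"):
    p=env.capture(n);W=cloud(p);L=(W-t)@M
    m=np.isfinite(L[...,0])&(abs(L[...,0])<70)&(abs(L[...,1])<90)&(L[...,2]<5)&(L[...,2]>-160)
    for a in range(-150,5,10):
        q=L[m&(L[...,2]>=a)&(L[...,2]<a+10)]
        q=q[(W[m&(L[...,2]>=a)&(L[...,2]<a+10)][:,1]>18)]
        if len(q)>5:print(n,a,len(q),"x",np.percentile(q[:,0],[1,99]).round(),"y",np.percentile(q[:,1],[1,99]).round())
```

```text
scene -150 167 x [-38.  15.] y [-22.  39.]
scene -140 157 x [-39.  14.] y [-22.  39.]
scene -130 43 x [-36.  10.] y [-2. 39.]
scene -120 79 x [-13.   7.] y [ 9. 42.]
scene -110 173 x [-20.   5.] y [-29.  47.]
scene -100 184 x [-20.  10.] y [-30.  62.]
scene -90 132 x [-19.   7.] y [-16.  63.]
scene -80 95 x [-18.  -4.] y [-33.  55.]
scene -70 105 x [-18.  14.] y [-31.  46.]
scene -60 120 x [-14.  10.] y [-29.  39.]
scene -50 67 x [-14.  -1.] y [-29.  31.]
scene -40 37 x [-12.  -3.] y [-11.  15.]
scene -30 52 x [-12.   6.] y [-11.  16.]
scene -20 47 x [-12.   7.] y [-11.  16.]
scene -10 25 x [-12.   1.] y [-9. 13.]
top -150 25 x [25. 37.] y [-28.  12.]
top -140 21 x [27. 37.] y [-26.  20.]
top -100 23 x [ 5. 12.] y [51. 60.]
top -90 9 x [10. 13.] y [50. 61.]
```

move_arm:
  increments:
    - [[0,0,-8,-5,0],[0,0,-18,-5,0],[0,0,-26,-5,0],[0,0,-31,-5,0],[0,0,-36,-5,0],[0,0,-41,-5,0],[0,0,-46,-5,0],[0,0,-50,-5,0],[0,0,-54,-5,0],[0,0,-57,-5,0],[0,0,-59,-5,0],[0,0,-60,-5,0]]

```text
clock: 5.25
position: [567.5, -7.1, 79.3]
ee_rot: [-180.0, -0.0, 166.3]
contact_force: [0.3, 2.4, 1.1]
grip_width: 0.2
```

move_arm:
  increments:
    - [[0,0,-1,0,0],[0,0,-2,0,0],[0,0,-3,0,0],[0,0,-4,0,0],[0,0,-5,0,0],[0,0,-5,0,0]]

```text
clock: 5.85
position: [566.3, -12.0, 79.3]
ee_rot: [-180.0, -0.0, 166.3]
contact_force: [-0.4, 2.0, 0.7]
grip_width: -0.0
```

move_arm:
  increments:
    - [[0,0,-1,0,0],[0,0,-2,0,0],[0,0,-2,0,0]]

```text
clock: 6.15
position: [565.8, -13.9, 79.3]
ee_rot: [-180.0, -0.0, 166.3]
contact_force: [-0.1, 1.1, 0.1]
grip_width: -0.2
```

move_arm:
  increments:
    - [[0,0,-1,0,0],[0,0,-1.5,0,0],[0,0,-1.5,0,0]]

```text
clock: 6.45
position: [565.5, -15.0, 79.3]
ee_rot: [180.0, -0.0, 166.3]
contact_force: [-0.0, 4.2, 1.0]
grip_width: 0.0
```

move_arm:
  increments:
    - [[0,0,-1,0,0],[0,0,-1.5,0,0],[0,0,-1.5,0,0]]

```text
clock: 6.75
position: [565.5, -15.1, 79.4]
ee_rot: [179.9, 0.0, 166.2]
contact_force: [2.3, 9.5, 1.4]
grip_width: 0.3
```

Run:
```python
from h import *
s=env.read_state();print(s["position"],s["contact_force"])
p=env.capture("scene");cv2.imwrite("pics/s2.png",cv2.resize(p["pixels"][140:340,190:390],None,fx=2.8,fy=2.8))
```

```text
[565.51986279 -15.12072856  79.39241918] [2.3069822  9.46950496 1.37241489]
```

View pics/s2.png

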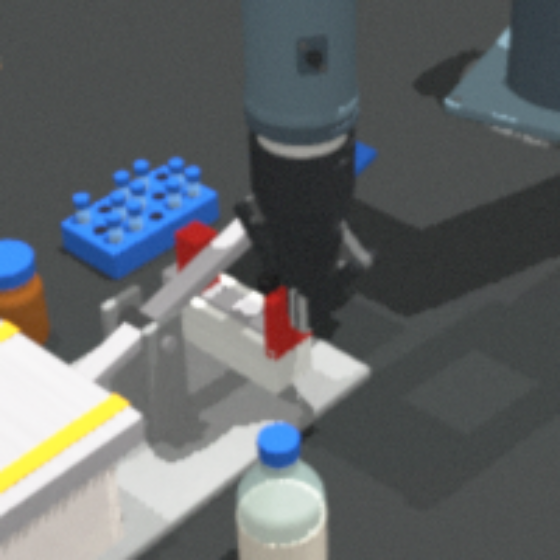

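The plate now sits against the guide block: the force rose to 9.5 N with no further motion. The stop block, around (195, 245) in the crop, is out on the far side of the lever. I'll back off and lift.

move_arm:
  increments:
    - [[0,0,10,0,0],[0,0,25,0,0],[0,0,40,0,0],[0,0,50,-15,0],[0,0,50,-40,0],[0,0,50,-70,0],[0,0,50,-100,0],[0,0,50,-125,0],[0,0,50,-140,0],[0,0,50,-140,0],[0,0,50,-140,0]]

```text
clock: 7.9
position: [577.0, 32.5, 218.9]
ee_rot: [-180.0, -0.0, 166.3]
contact_force: [-0.2, 0.5, 0.0]
grip_width: -0.4
```

Run:
```python
from h import *
s=env.read_state();print(s["position"],s["contact_force"],s["ee_rot"])
p=env.capture("top");cv2.imwrite("pics/t3.png",cv2.resize(p["pixels"][200:360,260:460],None,fx=3,fy=3))
W=cloud(p)
o=np.array([547,-86.4]);a=np.radians(-14.1);u=np.array([np.cos(a),np.sin(a)]);v=np.array([-u[1],u[0]])
q=s["position"][:2]-o;print("tcp well",q@u,q@v)
tx=R.from_euler('xyz',s["ee_rot"],degrees=True).as_matrix()
d=np.append(o-97*u-s["position"][:2],0);print("delta tool",d@tx)
hsv=cv2.cvtColor(p["pixels"],cv2.COLOR_BGR2HSV);red=((hsv[...,0]<8)|(hsv[...,0]>172))&(hsv[...,1]>140)
n,l,st,c=cv2.connectedComponentsWithStats(red.astype(np.uint8))
for i in range(1,n):
    if st[i,4]>15:
        P=W[l==i];P=P[P[:,2]>90]
        if len(P):g=P[:,:2]-o;print(st[i,4],"well x",(g@u).min().round(),(g@u).max().round(),"y",(g@v).min().round(),(g@v).max().round(),P[:,2].mean())
```

```text
[576.95278162  32.46541327 218.85487829] [-0.19937906  0.47735515  0.04409357] [-1.79985978e+02 -9.03752843e-03  1.66295774e+02]
tcp well 0.09296562322699806 122.58118516101335
delta tool [ 9.79373773e+01 -1.21907584e+02  4.52817496e-02]
272 well x -11.0 12.0 y -58.0 -33.0 109.66516162123928
```

View pics/t3.png

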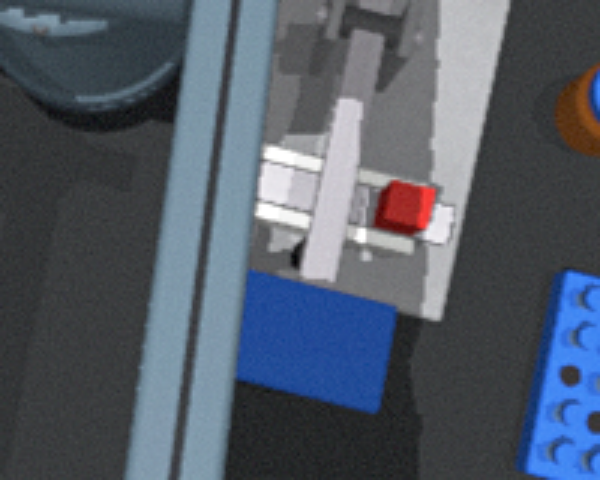

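The red block spans well y −58 to −33, well clear of the lever, which spans ±10. Now I'll move over the paddle.

move_arm:
  increments:
    - [[0,15,-18,0,0],[0,40,-48,0,0],[0,65,-80,0,0],[0,85,-106,0,0],[0,98,-122,0,0],[0,98,-122,0,0],[0,98,-122,10,0],[0,98,-122,25,0],[0,98,-122,35,0],[0,98,-122,42,0],[0,98,-122,42,0]]

```text
clock: 9.05
position: [452.5, -62.6, 175.8]
ee_rot: [180.0, -0.2, 166.3]
contact_force: [0.3, -0.3, 0.0]
grip_width: -0.3
```

Run:
```python
from h import *
s=env.read_state();print(s["position"],s["contact_force"])
p=env.capture("scene");cv2.imwrite("pics/s4.png",cv2.resize(p["pixels"][140:340,190:390],None,fx=2.8,fy=2.8))
```

```text
[452.46067253 -62.64795598 175.78188545] [ 0.294041   -0.32782821  0.02276381]
```

View pics/s4.png

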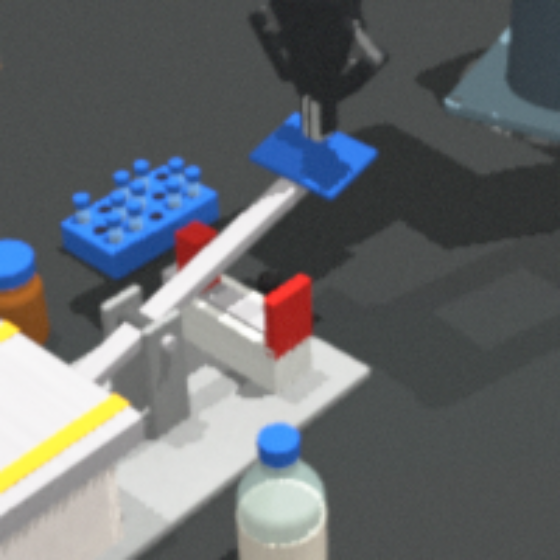

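The fingers are centred above the paddle, at about (315, 140) in the crop. I'll press down gently.

move_arm:
  increments:
    - [[0,0,0,4,0],[0,0,0,8,0],[0,0,0,12,0],[0,0,0,16,0],[0,0,0,20,0],[0,0,0,24,0],[0,0,0,28,0],[0,0,0,32,0],[0,0,0,36,0],[0,0,0,40,0],[0,0,0,44,0],[0,0,0,48,0]]

```text
clock: 10.3
position: [451.9, -63.1, 129.7]
ee_rot: [-180.0, -0.1, 166.3]
contact_force: [-5.0, 1.2, 8.7]
grip_width: -0.2
```

move_arm:
  increments:
    - [[0,0,0,4,0],[0,0,0,8,0],[0,0,0,12,0],[0,0,0,16,0],[0,0,0,20,0],[0,0,0,24,0],[0,0,0,28,0],[0,0,0,32,0],[0,0,0,36,0],[0,0,0,39,0],[0,0,0,41,0],[0,0,0,41,0]]

```text
clock: 11.5
position: [451.3, -62.9, 88.3]
ee_rot: [180.0, -0.2, 166.3]
contact_force: [-6.5, 0.7, 6.8]
grip_width: 0.0
```

move_arm:
  increments:
    - [[0,0,0,2,0],[0,0,0,4,0],[0,0,0,6,0],[0,0,0,6,0],[0,0,0,6,0]]

```text
clock: 12.0
position: [451.6, -63.0, 82.5]
ee_rot: [-180.0, -0.1, 166.3]
contact_force: [-4.5, 1.8, 7.7]
grip_width: 0.1
```

move_arm:
  increments:
    - [[0,0,0,1,0],[0,0,0,2,0],[0,0,0,3,0],[0,0,0,3,0],[0,0,0,3,0]]

```text
clock: 12.5
position: [451.9, -63.1, 80.0]
ee_rot: [-180.0, -0.1, 166.3]
contact_force: [-5.4, 2.1, 12.0]
grip_width: 0.4
```

move_arm:
  increments:
    - [[0,0,0,1,0],[0,0,0,2,0],[0,0,0,3,0],[0,0,0,3,0],[0,0,0,3,0]]

```text
clock: 13.0
position: [452.1, -63.2, 77.5]
ee_rot: [-180.0, -0.0, 166.3]
contact_force: [-6.7, 2.2, 15.4]
grip_width: 0.1
```

move_arm:
  increments:
    - [[0,0,0,1,0],[0,0,0,2,0],[0,0,0,2,0],[0,0,0,2,0],[0,0,0,2,0],[0,0,0,2,0]]

```text
clock: 13.6
position: [452.3, -63.2, 75.9]
ee_rot: [-180.0, -0.0, 166.3]
contact_force: [-7.9, 1.4, 19.3]
grip_width: 0.1
```

Run:
```python
from h import *
s=env.read_state();print(s["position"],s["contact_force"])
p=env.capture("scene");cv2.imwrite("pics/s5.png",cv2.resize(p["pixels"][150:400,130:380],None,fx=2.3,fy=2.3))
W=cloud(p);o=np.array([547,-86.4]);a=np.radians(-14.1);u=np.array([np.cos(a),np.sin(a)]);v=np.array([-u[1],u[0]])
g=W[...,:2]-o;x=g@u;y=g@v
m=(abs(y)<75)&(x>185)&(x<305)&(W[...,2]>100)
print("flap slope",np.arctan(np.polyfit(x[m],W[...,2][m],1)[0]),m.sum())
for lo in range(-140,170,15):
    m=(abs(y)<8)&(x>lo)&(x<lo+15)&(W[...,2]>30)
    if m.sum()>3:print(lo,np.median(W[...,2][m]).round(1))
```

```text
[452.32291302 -63.22507729  75.86348291] [-7.91876349  1.39606092 19.2847103 ]
flap slope -0.2827813359873998 3982
-125 69.6
-110 471.5
-95 140.4
-80 389.3
-65 333.9
-50 77.9
-35 79.3
-20 82.0
-5 72.8
10 57.4
25 92.9
40 95.9
55 99.3
70 102.0
85 105.2
100 108.9
115 111.0
130 113.8
145 117.0
160 119.2
```

View pics/s5.png

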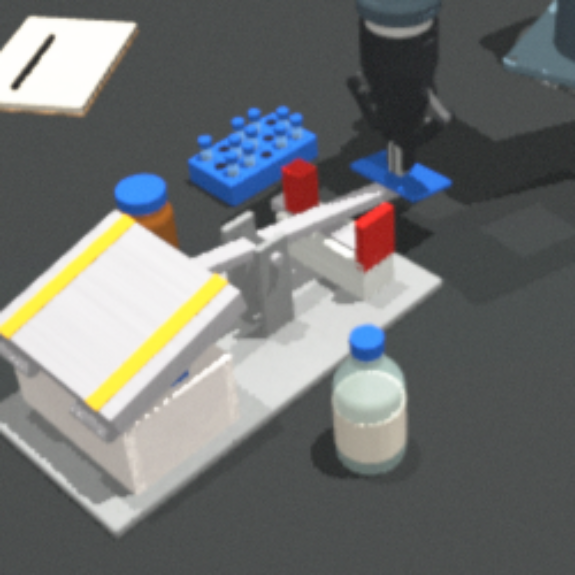

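The flap is open at about 0.28 rad. The lever slopes about −0.2 rad, so its angle is about 0.45, which puts it on the buffer. The fingers are still on the paddle, and the bottle, jar and rack haven't moved.

Run:
```python
from h import *
print(env.hand_in()); s=env.read_state();print(s["clock"],s["position"],s["contact_force"])
```

```text
the job is handed in; nothing more can be done
None
the job is handed in; nothing more can be done
```

The well is open and the job is handed in, with the arm still pressing the paddle down. It took about 13.7 s of the 38 s allowed.

- **Bolt:** I pushed it in with the closed fingers until it hit its stop, where the force rose from about 2 N to 9.5 N with no further motion. The top camera then showed the red block at well y −58 to −33 mm, well clear of the lever (±10 mm).
- **Lever:** I pressed the paddle down to a tip height of 76 mm. The upward force rose from about 8 N to 19 N over the last 6 to 7 mm, which fits the rubber stop. The lever measured about 0.45 rad.
- **Flap:** It measured about 0.28 rad open, above the 0.26 expected. The robot never went near it.
- **Bystanders:** The bottle, jar and rack looked unmoved in the last picture.

No check failed. The last pictures and force reading are from just before hand-in; the state could not be read after it.

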